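# Find the fence gap with a stepped gauge

### The arm

A 6-joint arm with a two-finger parallel gripper is mounted at the origin on the work surface. World frame = base frame: x ahead of the robot, y to its left, z up, the work surface at z = 0. Lengths are in m, angles in degrees, forces in N, time in s.
With the tool pointing down it reaches from about 0.325 to 0.775 m from the base axis. Payload 9.3 kg.
Tool frame: the origin (TCP) lies between the finger pads; the fingertips stand 14 mm ahead of it and the grasp point (between the pads) lies 5 mm behind it; x points along the fingers, z is the direction in which the jaws open and shut, and the axes are right-handed (so a half turn about x gives the same grasp; the last joint's range is limited). The gripper opens to 85 mm and grips with 20 to 120 N. Pads are 22 mm wide; open, the fingers measure 114 mm over their backs; the gripper's body (76 mm by 85 mm) begins 54 mm behind the grasp point. The pads swing forward as they close: fully open they stand 13 mm farther back than shut.
Start: joints at [-72.857, 14.817, 1.232, 76.415, 0, 81.257], TCP at [0.24, -0.495, 0.222] pointing down, gripper open.
Joint ranges: [-174.27, 174.27], [-52.1, 104.24], [-59.71, 78.15], [-110.17, 111.67], [-87.03, 83.33], [-180, 180]. Speed limits (degrees/s): [127.2, 127.2, 159.86, 180, 180, 180].

### API

Orientations are given as [roll, pitch, yaw] about the fixed x, y, z axes, in that order (R = Rz(yaw) Ry(pitch) Rx(roll)).
In Python, from bench import bot, viewer gives the robot as it stands.
- The arm moves only by the shell command python3 -m crank 'ROWS' [OPENING] [FORCE]. ROWS is JSON, a list of rows, each a list of 2 entries, a list of its own where there are three numbers: the shift along the world's x, y, z in mm, then the turn about the world's z in rad. In form: [[[tx, ty, tz], twist], ...]. A call has 1 to 20 rows; each row shifts and turns the pose as measured when the row begins; what a row does not reach is not made up. A row lasts 1/10 s, in which the tool goes at most 50 mm and 8.59 degrees, less where a joint would pass 70% of its speed; a pose out of reach is approached as far as the arm can. A call with a gripper value outside its range is refused whole. OPENING is the opening in per cent of the stroke, from 0 (shut) to 100 (fully open), set as the call begins (- or left out, the last holds). The fingers move at their own pace and stop on an object; FORCE is the grip in N (left out, the last holds). Time passes only in rows, so rows that do not move let the fingers close. It gives the time, the measured TCP pose, the force and the opening at its end, in the units of the state.
- bot.get_obs(): the state, without advancing time (a new reading comes with each control period).
- viewer.capture(name): name is "scene" or "top"; returns the picture (400x640x3 uint8, red, green, blue); there is no depth.
- viewer.camera_model(name): a dict with "fx", "fy", "cx", "cy" (pixels), "dist" ([k1, k2, p1, p2, k3] as OpenCV has them; the pictures are not rectified), "R" (3x3) and "t" (3): a world point X has camera coordinates R X + t. Camera axes: x right, y down, z forward; pixel columns grow to the right and rows downward; lengths in m; the calibration is good to about 2 mm. A picture is of the moment at which its call begins. camera_model takes no time and is no camera call.
- bot.finish_job(): hands the job in, once; it reports no verdict.
The state is a dict: "time": time; "q": joint angles; "dq": joint speeds; "effort": joint torques, N m; "ee_pos": TCP position; "ee_rot": TCP orientation; "force": force on the tool from outside, world axes, zero at the start; "ft_torque": the same for the moment, N m; "width": finger opening in m.
Only numpy, scipy, OpenCV 4.12 (cv2) and the standard library are available. Lean on these libraries where they do the work, as an engineer would, in place of code of your own. Each camera call takes 0.05 s, during which the arm holds its last target. There are 200 camera calls.

### The job

Find the width of the gap between the fence and the guide on the drill-press table with the stepped gauge: stand the gauge on the table board, slide it thin leaf first into the open end of the gap and let leaf after leaf go in until one binds between the two rails. Feel for it gently: do not force the gauge, shift the guide or disturb the other things on the bench. Leave the gauge standing there on the board, the binding leaf up against the rails, and let go of it, so that I can read the width off it.

Things in the scene. Friction and masses are not known exactly. Their poses are not given: they have to be found in the camera images.
- jig: Drill-press table lying fixed on the bench: a white-faced board 18 mm thick (x -152 to +112, y -190 to +220 mm in its frame) with two parallel pale wooden rails along its y, the fence and the guide; the gap between them is open at the -y end. Origin: bench level, below the fence's face, where the parallel gap begins; x across the rails away from the robot, y along the gap inwards, z up.
- throat (a point): Point on the fence's working face at board-top level, where the parallel gap begins (y = 0). Axes as jig. Rails run from here to y = +200 mm; before it, y = -6 to 0, the inner edge of each rail is eased at 45 degrees, so the mouth is 12 mm wider than the gap. The gap is unknown, 4.4 to 14.1 mm: its middle lies at x = -2 to -7 mm. The board is clear from y = -190 to -6 mm.
- fence (a point): A point on the fence's face, board-top level, 100 mm along the gap. The fence is the far (+x) rail: face in the plane x = 0, 24 mm thick, 30 mm high above the board, backed by a steel angle as high with two black star knobs. It does not move. Axes as jig.
- guide_side (a point): Fixed point on the board, 100 mm in front of the fence's face (x = -100, y = +100), by the guide. The guide is the near (-x) rail, 30 mm thick, 28 mm high, held by two steel brackets with black star knobs (tops 41 mm above the board). It is only finger-tight and shifts at about 18 N sideways; against either rail the gauge should never bear with more than 15 N. Axes as jig.
- gauge: Stepped gap gauge, plain steel, about 0.28 kg, standing on its lower edge: a grip block 44 long (x), 18 thick (y), 46 mm high, and ahead of it five leaves in line, a staircase seen from above, each 20 long and 26 mm high, 15, 12, 9, 6, 3 mm thick from block to tip, centred on y = 0, shoulders square, undersides level. Origin: under the block's centre; x to the thin tip, z up.
- grip (a point): Middle of the gauge's grip block, 32 mm above its underside: take the block by its two broad sides (18 mm apart, across y), from above. Axes as gauge.
- tip (a point): Front end of the gauge's 3 mm leaf, on its centre line, 122 mm ahead of the gauge's origin, 13 mm above its underside. The fronts (shoulders) of the 6, 9, 12 and 15 mm leaves lie 20, 40, 60 and 80 mm behind it.
- pencil: A yellow pencil 175 mm long, lying on the board in front of the guide. Leave alone. Origin: middle, underside; x along it.
- rule: A steel rule 300 x 30 x 3 mm lying on the bench to the right of the gauge. Leave alone. Origin: centre of the underside; x along it.
- chuck_key: A T-shaped drill chuck key 80 mm long with a 66 mm cross bar, lying on the bench. Leave alone. Origin: at the cross bar, underside; x towards its nose.
- offcut: A pine offcut 110 x 42 x 19 mm, lying on the bench. Leave alone. Origin: centre of the underside.
- square: A try square, wooden stock 20 x 110 x 20 mm and steel blade 150 mm, lying on the bench near the robot. Leave alone. Origin: under the middle of the stock; blade along x.
- screw_jar: A glass jar with steel lid, 64 mm across and 85 mm high. Leave alone. Origin: centre of the underside.
- quick_clamp: A green and black quick-action bar clamp 300 mm long, lying on the bench at the left. Leave alone. Origin: under the middle of its bar; x along the bar.
Not all that is in view belongs to the job. Leave any green, orange or pink look-alike of the gauge alone.

How it is judged (in metres and radians):
On the way:
1. the thin leaf of the gauge has entered the gap past the eased ends of the rails, with the gauge down on the board (y of tip in the frame of jig above 0.003 m and z of tip in the frame of jig below 0.042 m and x of tip in the frame of jig between -0.015 and 0 m).
At the end, for the whole second after the job is handed in: The gauge stands upright on the board, released, at rest, thin end in the gap, the front of the first leaf thicker than the gap at most 6 mm short of the end of the rails' easing or 3 mm past it; a leaf within 0.5 mm of the gap may also have gone in or have stopped anywhere along its length (((y of tip in the frame of jig between 0.014 and 0.023 m and x of guide_c0 in the frame of jig between -0.0215 and -0.0175 m) or (y of tip in the frame of jig between 0.034 and 0.043 m and x of guide_c0 in the frame of jig between -0.0245 and -0.0205 m) or (y of tip in the frame of jig between 0.054 and 0.063 m and x of guide_c0 in the frame of jig between -0.0275 and -0.0235 m) or (y of tip in the frame of jig between 0.074 and 0.083 m and x of guide_c0 in the frame of jig between -0.0305 and -0.0265 m) or (y of tip in the frame of jig between 0.014 and 0.043 m and x of guide_c0 in the frame of jig between -0.0215 and -0.0205 m) or (y of tip in the frame of jig between 0.034 and 0.063 m and x of guide_c0 in the frame of jig between -0.0245 and -0.0235 m) or (y of tip in the frame of jig between 0.054 and 0.083 m and x of guide_c0 in the frame of jig between -0.0275 and -0.0265 m)) and x of tip in the frame of jig between -0.015 and 0 m and z of gauge in the frame of jig below 0.0205 m and angle between gauge's own z axis and vertical below 0.06 rad and angle between the x axis of gauge and the y axis of jig, either way round below 0.12 rad and linear speed of gauge below 0.01 m/s and contact force between gauge and the fingers below 0.1 N); the robot touches nothing.
It fails at once if the gauge is forced: pressed against a rail with more than 15 N (contact force between gauge and jig_c1 above 15 N or contact force between gauge and jig_c2 above 15 N or contact force between gauge and jig_c3 above 15 N or contact force between gauge and guide_c0 above 15 N or contact force between gauge and guide_c1 above 15 N or contact force between gauge and guide_c2 above 15 N).
It fails at once if the guide is pushed out of its setting by more than 1 mm (distance of guide_c0 from where it was at the start of the episode above 0.001 m).
It fails at once if another thing on the bench is moved by more than 30 mm (distance of any of pencil, rule, chuck_key, offcut, square, screw_jar, quick_clamp from where it was at the start of the episode above 0.03 m).
It also fails if it takes over 51 s, if anything falls off the work surface, if the arm or the gripper's body presses on something with over 40 N, if the wrist force passes 120 N, or if a joint passes its speed limit or range.

## Working session

There is one attempt and no reset: what is moved stays moved. The work goes in short steps, Python scripts to look and compute and a shell command to move; the robot and the scene stay as the last step left them, time stands still between calls to the robot, and variables do not carry over. Pictures are saved under pics/ and viewed, about 8 in all and at most 12, crops included, and the job is handed in when it is done.

```bash
mkdir -p pics; python3 - <<'E'
from bench import bot, viewer
import cv2
for n in("top","scene"):
    cv2.imwrite(f"pics/{n}0.png",cv2.resize(viewer.capture(n)[:,:,::-1],(800,500),interpolation=cv2.INTER_CUBIC))
    print(n,viewer.camera_model(n))
print(bot.get_obs())
E
```

```text
top {'fx': 465.67067926003784, 'fy': 465.67067926003784, 'cx': 324.26266544772113, 'cy': 194.5724408744046, 'dist': array([-0.11109232,  0.        ,  0.        ,  0.        ,  0.        ]), 'R': array([[ 0.02232245, -0.99971014,  0.00901894],
       [-0.99899456, -0.02265548, -0.03868578],
       [ 0.0388789 , -0.00814631, -0.99921072]]), 't': array([-0.06313964,  0.46816612,  1.67223879])}
scene {'fx': 483.5977447142328, 'fy': 483.5977447142328, 'cx': 322.3818824224013, 'cy': 198.6355541212448, 'dist': array([-0.01340738,  0.        ,  0.        ,  0.        ,  0.        ]), 'R': array([[ 0.00402153,  0.99995448,  0.0086524 ],
       [ 0.81180853,  0.00178769, -0.58392098],
       [-0.58390987,  0.00937235, -0.81176439]]), 't': array([ 0.04354756, -0.36574409,  1.99821522])}
{'time': 0.1, 'q': array([-7.28574021e+01,  1.48483820e+01,  1.19615023e+00,  7.64152021e+01,
        2.82161828e-03,  8.12575692e+01]), 'dq': array([-0.02333913, -0.03832202,  0.07368317,  0.01609321, -0.04410372,
        0.02114753]), 'effort': array([ 5.11855716e-03, -5.56690907e+01,  3.45072412e+01,  1.15190461e-02,
       -1.21713733e-04,  3.26862825e-06]), 'ee_pos': array([ 0.24005778, -0.49458063,  0.22193264]), 'ee_rot': array([168.86155369,  89.93250717, 104.7465807 ]), 'force': array([-0.78017342,  0.43698257,  0.11720303]), 'ft_torque': array([ 0.02716694,  0.00767165, -0.01898295]), 'width': 0.08535907358722655}
```

View pics/top0.png

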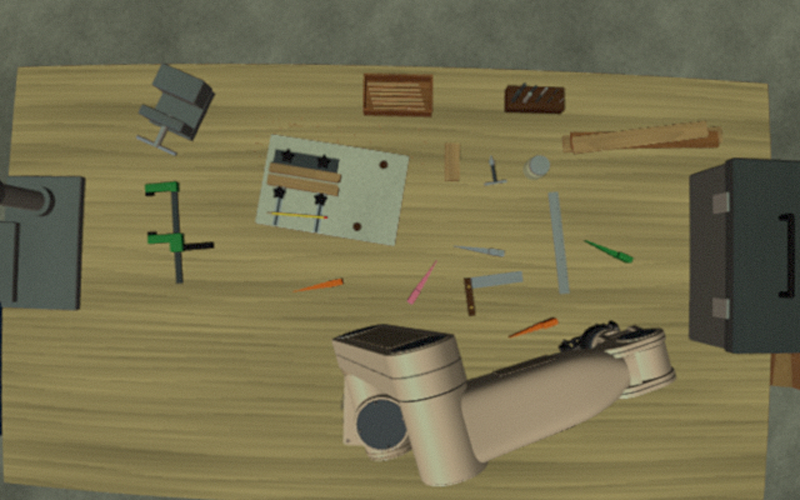

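View pics/scene0.png

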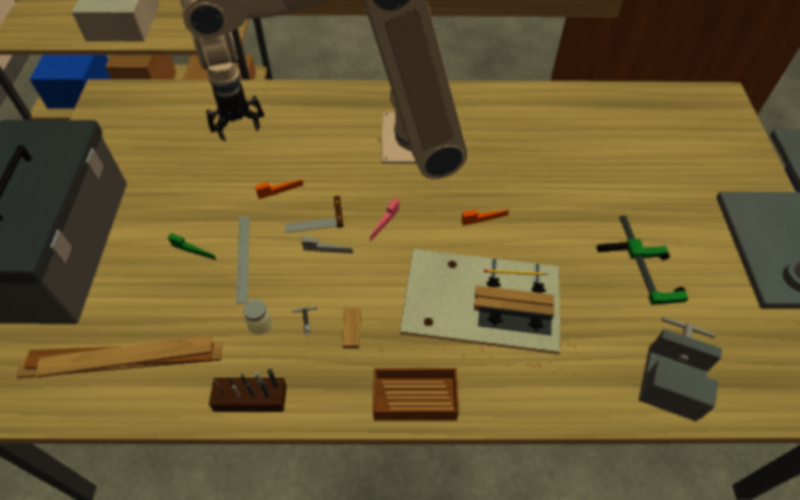

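The steel gauge is at top (480,250) and scene (326,245). The look-alikes in the top view are green (608,250), orange (322,285), orange (533,328) and pink (421,282). I choose the plain steel one and check it in a crop.

```bash
cat > h.py <<'E'
from bench import bot, viewer
import cv2, numpy as np
def avg(n,k=4): return np.mean([viewer.capture(n).astype(float) for _ in range(k)],0).astype(np.uint8)[:,:,::-1]
def K(m): return np.array([[m['fx'],0,m['cx']],[0,m['fy'],m['cy']],[0,0,1.]])
def proj(n,X):
    m=viewer.camera_model(n); return cv2.projectPoints(np.float64(X).reshape(-1,1,3),cv2.Rodrigues(m['R'])[0],m['t'],K(m),m['dist'])[0][:,0]
def back(n,uv,z):
    m=viewer.camera_model(n); p=cv2.undistortPoints(np.float64(uv).reshape(-1,1,2),K(m),m['dist'])[:,0]
    d=np.c_[p,np.ones(len(p))]@m['R']; c=-m['R'].T@m['t']; return c+d*((z-c[2])/d[:,2])[:,None]
def crop(im,x,y,w,h,s):
    return cv2.resize(im[y:y+h,x:x+w],None,fx=s,fy=s,interpolation=cv2.INTER_CUBIC)
E
python3 - <<'E'
from h import *
t=avg("top");s=avg("scene");cv2.imwrite("pics/t.png",t);cv2.imwrite("pics/s.png",s)
A=np.vstack([crop(t,355,190,60,20,13)[:,:780],crop(s,235,185,60,20,13)[:,:780]]);cv2.imwrite("pics/g1.png",A)
A=np.hstack([crop(t,200,103,130,96,6)]);cv2.imwrite("pics/j1.png",A)
A=np.hstack([crop(s,315,195,140,90,5)]);cv2.imwrite("pics/j2.png",A)
E
```

```text
(no output)
```

View pics/g1.png

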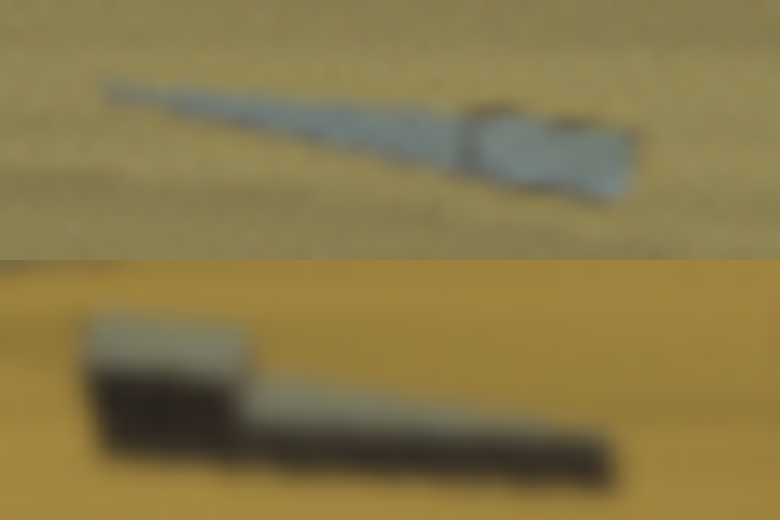

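View pics/j1.png

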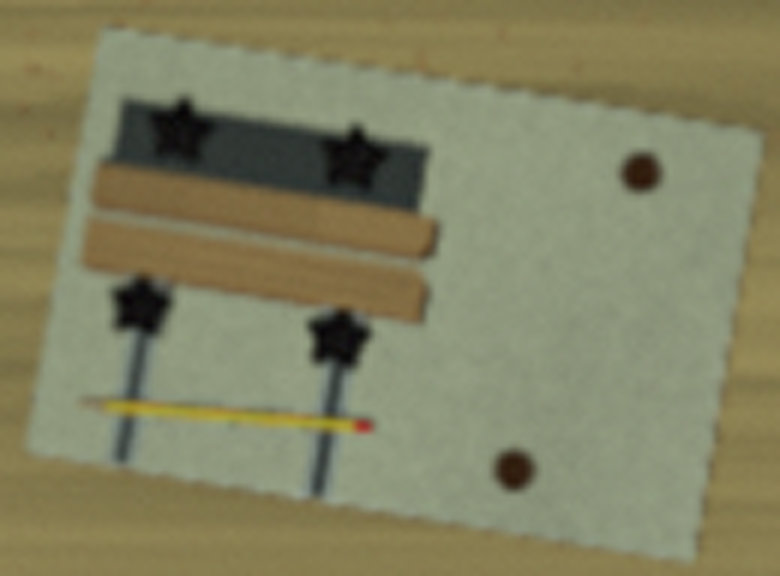

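View pics/j2.png

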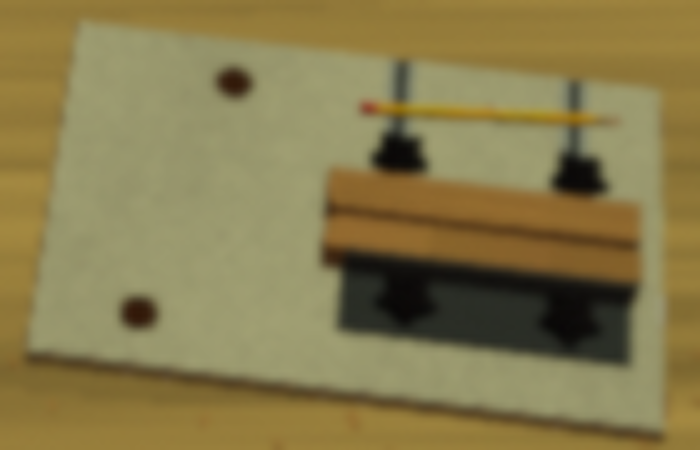

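The crops confirm the plain steel gauge, with its tip at g1 (105,90) and block at (475–637,110–200). The jig's mouth end is to the right in j1, about (425,262). Next I fit the poses.

```bash
cat > fit.py <<'E'
from h import *
from scipy.optimize import least_squares
def nat(P,o,s): return np.array(o)+(np.array(P)+.5)/s-.5
def W(p,M):
    M=np.array(M)/1000; c,s=np.cos(p[2]),np.sin(p[2]); return np.c_[p[0]+c*M[:,0]-s*M[:,1],p[1]+s*M[:,0]+c*M[:,1],M[:,2]]
def fit(data,p0):
    f=lambda p:np.concatenate([(proj(n,W(p,M))-uv).ravel() for n,M,uv in data])
    r=least_squares(f,p0,loss='soft_l1',f_scale=.5); return r.x,np.abs(f(r.x)).reshape(-1,2).round(1).tolist()
G=[('top',[[22,9,46],[22,-9,46],[-22,9,46],[-22,-9,46],[122,0,26]],nat([[465,172],[475,110],[612,203],[637,135],[103,90]],[355,190],13)),
('scene',[[-22,9,46],[-22,-9,46],[22,9,46],[22,-9,46],[122,-1.5,0],[122,-1.5,26],[-22,-9,0]],nat([[85,55],[95,112],[248,68],[240,120],[612,225],[610,177],[105,195]],[235,185],13))]
J=[('top',[[112,220,18],[112,-190,18],[-152,-190,18],[-152,220,18],[24,200,48],[24,-6,48]],nat([[107,28],[763,130],[693,562],[25,455],[96,160],[437,215]],[200,103],6)),
('scene',[[-152,-190,18],[-152,220,18],[112,220,18],[112,-190,18]],nat([[82,22],[660,90],[663,432],[28,352]],[315,195],5))]
if __name__=="__main__":
    for nm,D,p0 in(('gauge',G,[.5,-.2,1.6]),('jig',J,[.6,.2,.1])):
        for d in(D,D[:1],D[1:]):
            p,r=fit(d,p0); print(nm,p[:2].round(4),np.degrees(p[2]).round(2),r if d is D else '')
    pj=fit(J,[.6,.2,.1])[0]; pg=fit(G,[.5,-.2,1.6])[0]
    print('throat',W(pj,[[0,0,18],[-7,-75,18]]).round(4),'tip',W(pg,[[122,0,13]]).round(4))
    print(proj('top',W(pj,[[0,200,48],[6,-6,48],[-60,-6,46]]))*6-np.array([200,103])*6)
E
python3 fit.py
```

```text
gauge [ 0.4503 -0.3098] 82.91 [[0.0, 0.1], [0.1, 0.2], [0.9, 0.5], [0.3, 0.3], [0.2, 0.1], [0.4, 0.7], [1.5, 1.0], [0.2, 0.4], [0.3, 0.3], [0.5, 0.4], [0.2, 0.2], [0.6, 0.3]]
gauge [ 0.4493 -0.3098] 82.27 
gauge [ 0.4522 -0.3097] 84.02 
jig [0.6406 0.147 ] -8.09 [[1.3, 0.9], [0.3, 0.1], [0.0, 0.3], [0.4, 0.9], [0.2, 0.0], [0.4, 0.1], [1.3, 0.4], [0.2, 0.3], [0.1, 0.4], [1.0, 0.7]]
jig [0.6393 0.146 ] -7.95 
jig [0.6423 0.1488] -8.07 
throat [[0.6406 0.147  0.018 ]
 [0.6231 0.0737 0.018 ]] tip [[ 0.4654 -0.1887  0.013 ]]
[[ 85.04576288 196.91007345]
 [427.0405146  241.95587284]
 [408.51235851 351.87895847]]
```

```bash
python3 - <<'E'
from fit import *
pj=fit(J,[.6,.2,.1])[0]
for n in('top','scene'):
    im=cv2.imread(f'pics/{n[0]}.png').astype(np.float32)
    def prof(xs,ys,z):
        g=np.array([[x,y,z] for x in xs for y in ys]); uv=proj(n,W(pj,g)).astype(np.float32)
        v=cv2.remap(im,uv[:,:1],uv[:,1:],cv2.INTER_CUBIC)[:,0]; return v.reshape(len(xs),len(ys),3)
    b=lambda v:v[...,0]-0*v[...,2]
    xs=np.arange(-46,34,2)
    for y0,y1 in((5,60),(140,195)):
        p=prof(xs,np.arange(y0,y1,3),18).mean(1); print(n,y0,'BR',' '.join(f'{x}:{int(a[0])}/{int(a[2])}' for x,a in zip(xs,p)))
    # board edges
    for nm,xs2,ys2,ax in(('x+112',np.arange(100,124,.5),np.arange(-170,200,5),1),('x-152',np.arange(-164,-140,.5),np.arange(-170,200,5),1),('y+220',np.arange(-140,100,5),np.arange(208,232,.5),0),('y-190',np.arange(-140,100,5),np.arange(-202,-178,.5),0)):
        v=prof(xs2,ys2,18).mean(ax)[:,0]; g=np.gradient(v); k=np.abs(g)**2; k[k<.25*k.max()]=0; c=(xs2 if ax else ys2); print(n,nm,round((k*c).sum()/k.sum(),2))
    v=prof(np.arange(-32,-20,2),np.arange(-24,14,.5),46).mean(0)[:,0];g=abs(np.gradient(v)); print('guide end',np.arange(-24,14,.5)[g.argmax()])
    v=prof(np.arange(12,20,2),np.arange(-24,14,.5),48).mean(0)[:,0];g=abs(np.gradient(v)); print('fence end',np.arange(-24,14,.5)[g.argmax()])
E
```

```text
top 5 BR -46:68/76 -44:79/87 -42:86/97 -40:88/105 -38:81/112 -36:72/119 -34:68/127 -32:68/132 -30:67/131 -28:66/128 -26:66/127 -24:66/127 -22:67/129 -20:67/129 -18:66/127 -16:65/126 -14:65/126 -12:66/127 -10:70/130 -8:80/133 -6:91/134 -4:99/133 -2:97/128 0:82/122 2:68/120 4:63/125 6:64/130 8:67/132 10:69/133 12:69/133 14:69/133 16:69/133 18:69/133 20:69/134 22:68/132 24:67/125 26:65/112 28:61/90 30:58/70 32:56/57
top 140 BR -46:67/76 -44:76/85 -42:81/94 -40:81/100 -38:75/106 -36:69/112 -34:65/120 -32:65/126 -30:67/130 -28:67/130 -26:67/128 -24:66/127 -22:67/128 -20:68/130 -18:68/131 -16:68/132 -14:67/131 -12:67/130 -10:71/129 -8:80/130 -6:91/130 -4:98/130 -2:95/126 0:82/120 2:67/116 4:60/116 6:59/119 8:61/120 10:62/121 12:63/121 14:63/122 16:63/122 18:63/123 20:64/123 22:63/121 24:61/115 26:58/101 28:55/83 30:53/65 32:51/52
top x+112 110.5
top x-152 -153.72
top y+220 219.11
top y-190 -189.64
guide end -10.5
fence end -10.5
scene 5 BR -46:45/140 -44:44/140 -42:44/140 -40:44/140 -38:44/140 -36:44/139 -34:44/139 -32:43/138 -30:42/134 -28:39/127 -26:35/116 -24:31/105 -22:29/99 -20:31/104 -18:35/115 -16:40/128 -14:43/137 -12:45/143 -10:46/145 -8:47/146 -6:47/146 -4:47/146 -2:47/145 0:46/142 2:45/135 4:43/122 6:39/103 8:34/81 10:28/60 12:22/42 14:18/31 16:15/25 18:14/23 20:16/24 22:18/26 24:22/30 26:26/34 28:30/38 30:32/40 32:33/42
scene 140 BR -46:45/140 -44:45/141 -42:45/141 -40:45/142 -38:46/143 -36:46/144 -34:46/143 -32:45/141 -30:43/135 -28:39/125 -26:34/113 -24:30/100 -22:27/93 -20:28/94 -18:31/103 -16:35/115 -14:38/123 -12:40/128 -10:41/130 -8:41/131 -6:41/131 -4:41/131 -2:41/131 0:41/128 2:41/122 4:40/111 6:37/94 8:33/73 10:28/53 12:23/37 14:18/26 16:15/20 18:14/17 20:13/17 22:14/18 24:16/19 26:18/22 28:20/24 30:22/26 32:23/27
scene x+112 112.84
scene x-152 -151.8
scene y+220 220.99
scene y-190 -188.08
guide end -6.0
fence end -6.5
```

```bash
cat > st.py <<'E'
from h import *
from scipy.spatial.transform import Rotation as Ro
def st():
    o=bot.get_obs(); R=Ro.from_euler('xyz',o['ee_rot'],degrees=True).as_matrix()
    a=np.degrees(np.arctan2(R[1,2],R[0,2]))
    return o,R,a
if __name__=="__main__":
    o,R,a=st(); print(o['time'],o['ee_pos'],'zyaw',a,'xaxis',R[:,0].round(3),'F',o['force'].round(2),'w',o['width'],'q6',o['q'][5], 'q1', o['q'][0])
E
python3 st.py
```

```text
0.5 [ 0.24012882 -0.49480277  0.22247195] zyaw -64.11292359174551 xaxis [ 0.  0. -1.] F [-0.18 -0.89  0.57] w 0.08537496047502695 q6 81.25646337268553 q1 -72.85646021791493
```

```bash
python3 -m crank '[[[30,26,0],0.142],[[30,26,0],0.142],[[30,26,0],0.142],[[30,26,0],0.142],[[30,26,0],0.142],[[30,26,0],0.142],[[30,27,0],0.142],[[0,0,0],0]]' 50 40; python3 st.py
```

```text
time: 1.3
ee_pos: [0.4558, -0.3054, 0.2222]
ee_rot: [-27.6, 89.9, -32.7]
force: [-0.2, -0.7, 0.2]
width: 0.0426
1.3 [ 0.45579835 -0.30539436  0.22215688] zyaw -5.071385037823309 xaxis [ 0.001 -0.001 -1.   ] F [-0.22 -0.7   0.21] w 0.042642261201832836 q6 52.47420340084506 q1 -42.59723434870791
```

```bash
python3 -m crank '[[[-5.5,-4.4,-40],-0.035],[[0,0,-40],0],[[0,0,-30],0],[[0,0,-20],0],[[0,0,0],0]]'; python3 - <<'E'
from fit import *; import st
o,R,a=st.st(); print(o['ee_pos'],a)
s=avg("scene",2);t=avg("top",2)
g=o['ee_pos']
uv=proj('scene',[g])[0]; print(uv)
for n,im in(('scene',s),('top',t)):
    pg=fit(G,[.5,-.2,1.6])[0]
cv2.imwrite("pics/g2.png",crop(s,215,150,100,70,8))
E
```

```text
time: 1.8
ee_pos: [0.4507, -0.3094, 0.0893]
ee_rot: [-40.0, 89.7, -47.2]
force: [-0.7, -0.0, 1.3]
width: 0.0427
[ 0.45067376 -0.3093947   0.08926496] -7.148855840481854
[245.70441382 183.32615672]
```

View pics/g2.png

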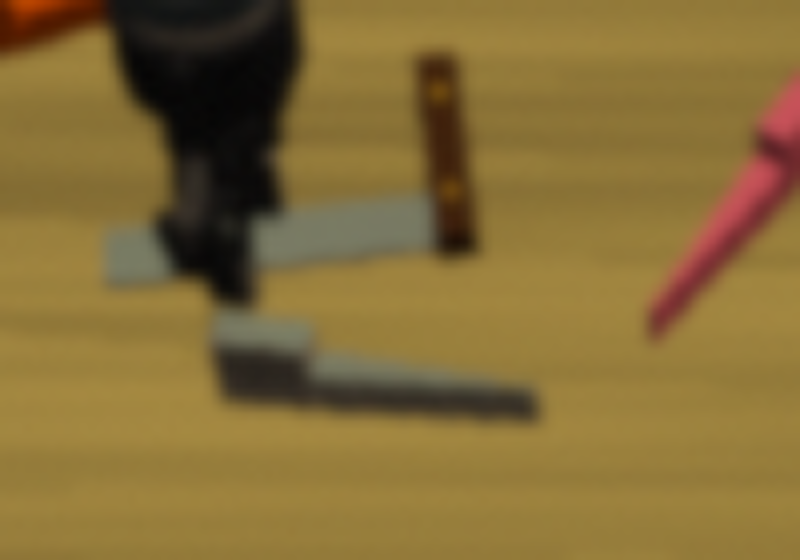

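The open jaws straddle the block: the far finger's tip is at crop (235,300), above the block at (265,335), and the square's blade is clear. I descend.

```bash
python3 -m crank '[[[0,1.5,-20],0],[[0,0,-20],0],[[0,0,-12],0],[[0,0,-4],0],[[0,0,0],0]]'; python3 st.py
```

```text
time: 2.5
ee_pos: [0.4558, -0.3128, 0.0424]
ee_rot: [-36.9, 88.6, -44.1]
force: [-0.3, 0.6, 0.5]
width: 0.0426
2.5 [ 0.45581156 -0.31284783  0.04238506] zyaw -7.1583149468852785 xaxis [ 0.018 -0.017 -1.   ] F [-0.28  0.58  0.54] w 0.04258118355711994 q6 54.01814734025381 q1 -43.148505366415556
```

```bash
python3 -m crank '[[[0,0,0],0],[[0,0,0],0]]'; python3 st.py;python3 -c "
from bench import bot; o=bot.get_obs(); print(o['q'].round(2),o['effort'].round(1),o['ft_torque'].round(2))"
```

```text
time: 2.7
ee_pos: [0.4565, -0.3135, 0.0439]
ee_rot: [-36.8, 88.4, -44.0]
force: [0.3, -0.1, -0.1]
width: 0.0425
2.7 [ 0.45646581 -0.31349087  0.04393175] zyaw -7.159660781654443 xaxis [ 0.02  -0.019 -1.   ] F [ 0.3  -0.06 -0.07] w 0.042511709558374626 q6 54.01807937134527 q1 -43.15139092434071
[-4.315e+01  2.069e+01 -1.788e+01  4.987e+01 -2.000e-02  5.402e+01] [ -0.  -57.9  29.   -0.3  -0.    0. ] [ 0.   -0.03  0.  ]
```

```bash
python3 -m crank '[[[-3,2,-3],0]]';python3 -m crank '[[[-3,2,-3],0]]'; python3 -m crank '[[[0,0,-5],0]]';python3 -m crank '[[[0,0,0],0]]'; python3 st.py
```

```text
time: 2.8
ee_pos: [0.454, -0.3121, 0.0417]
ee_rot: [-36.9, 88.3, -44.1]
force: [0.2, 0.2, 0.0]
width: 0.043
time: 2.9
ee_pos: [0.451, -0.31, 0.0388]
ee_rot: [-36.8, 88.3, -43.9]
force: [-0.3, 0.4, 0.4]
width: 0.0424
time: 3.0
ee_pos: [0.4506, -0.3098, 0.0339]
ee_rot: [-36.8, 88.3, -44.0]
force: [0.8, -0.1, -0.4]
width: 0.0426
time: 3.1
ee_pos: [0.4502, -0.3094, 0.0332]
ee_rot: [-36.8, 88.3, -44.0]
force: [-0.3, -0.3, 0.6]
width: 0.0425
3.1 [ 0.45022085 -0.30941551  0.0332071 ] zyaw -7.158906977215085 xaxis [ 0.021 -0.02  -1.   ] F [-0.33 -0.29  0.59] w 0.04246855020424436 q6 53.88042628432368 q1 -43.28970864557802
```

```bash
for i in 1 ; do python3 -m crank '[[[0,0,20],0]]'|grep -E 'pos|rot'; python3 st.py|cut -c1-130; python3 -m crank '[[[0,0,20],0]]'|grep -E 'pos'; python3 st.py|cut -c1-130; python3 -m crank '[[[0,0,0],0]]'|grep -E 'pos'; python3 st.py|cut -c1-130;  python3 -m crank '[[[0,0,0],0]]'|grep -E 'pos'; python3 st.py|cut -c1-130; done
```

```text
ee_pos: [0.449, -0.3083, 0.0512]
ee_rot: [-37.1, 88.6, -44.3]
3.2 [ 0.44898639 -0.3083276   0.05123547] zyaw -7.165167778665773 xaxis [ 0.018 -0.017 -1.   ] F [0.55 0.37 0.86] w 0.042749579367
ee_pos: [0.4487, -0.308, 0.0712]
3.3 [ 0.44866212 -0.30802068  0.07121736] zyaw -7.167447548765956 xaxis [ 0.016 -0.016 -1.   ] F [-0.41 -0.4   0.13] w 0.042665755
ee_pos: [0.4495, -0.3089, 0.0732]
3.4 [ 0.44954829 -0.30885894  0.0732059 ] zyaw -7.164830030806176 xaxis [ 0.019 -0.018 -1.   ] F [-0.62  0.72 -0.74] w 0.042741561
ee_pos: [0.4495, -0.3088, 0.073]
3.5 [ 0.44954929 -0.30883101  0.07300121] zyaw -7.164488987831144 xaxis [ 0.019 -0.018 -1.   ] F [ 0.22  0.17 -0.2 ] w 0.042874443
```

```bash
python3 - <<'E'
from h import *
s=avg("scene",3);t=avg("top",3);cv2.imwrite('pics/s3.png',s);cv2.imwrite('pics/t3.png',t)
cv2.imwrite("pics/g3.png",np.vstack([crop(s,225,170,80,40,9),crop(t,350,180,80,30,9)]))
E
```

```text
(no output)
```

View pics/g3.png

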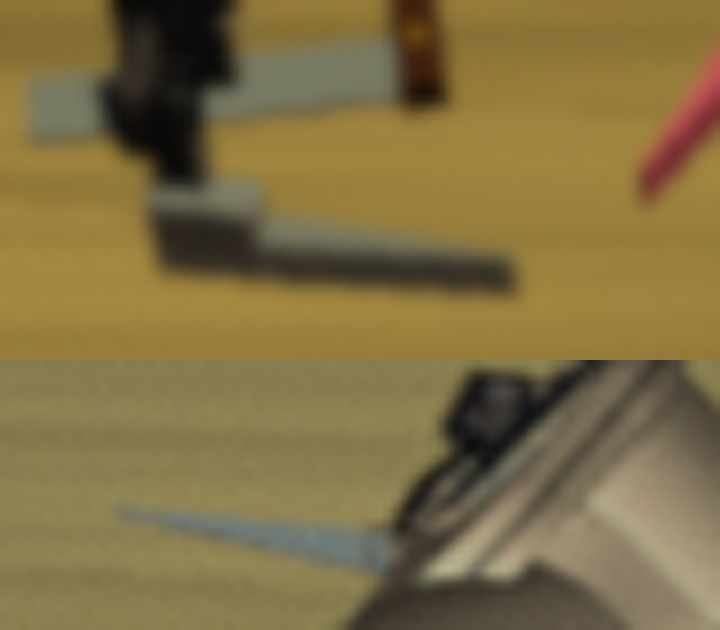

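The gauge hasn't moved: its tip is still at scene (282,202). The drift was arm dynamics, so I descend in smaller rows and watch the tilt.

```bash
for r in '[[[0.5,0,-5],0]]' '[[[0,0,-8],0]]' '[[[0,0,-8],0]]' '[[[0,0,-8],0]]' '[[[0,0,-6],0]]'; do :; done
python3 -m crank '[[[0.5,-0.5,-5],0]]'|grep -E 'pos'; python3 st.py|cut -c40-130; python3 -m crank '[[[0,0,-8],0]]'|grep -E 'pos'; python3 st.py|cut -c40-130;python3 -m crank '[[[0,0,-8],0],[[0,0,-8],0]]'|grep -E 'pos'; python3 st.py|cut -c40-130;python3 -m crank '[[[0,0,-8],0],[[0,0,-5],0]]'|grep -E 'pos'; python3 st.py|cut -c40-130
```

```text
ee_pos: [0.45, -0.3093, 0.0676]
 ] zyaw -7.164780777379959 xaxis [ 0.019 -0.018 -1.   ] F [ 0.05  0.14 -0.88] w 0.042813720
ee_pos: [0.4501, -0.3094, 0.0592]
 ] zyaw -7.164759491033019 xaxis [ 0.019 -0.018 -1.   ] F [ 0.18 -0.31  1.12] w 0.042633468
ee_pos: [0.4499, -0.3092, 0.0412]
8] zyaw -7.166966160391547 xaxis [ 0.018 -0.018 -1.   ] F [ 0.54  0.39 -0.32] w 0.042903196
ee_pos: [0.4494, -0.3088, 0.026]
3] zyaw -7.165519980954396 xaxis [ 0.017 -0.016 -1.   ] F [ 0.03 -0.33 -0.62] w 0.042968696
```

```bash
python3 -m crank '[[[0,0,0],0],[[0,0,0],0],[[0,0,0],0],[[0,0,0],0],[[0,0,0],0],[[0,0,0],0]]' 0 20; python3 st.py;  python3 -m crank '[[[0,0,4],0],[[0,0,8],0],[[0,0,12],0],[[0,0,12],0],[[0,0,8],0],[[0,0,4],0],[[0,0,0],0]]'; python3 st.py
```

```text
time: 5.0
ee_pos: [0.4491, -0.3084, 0.0252]
ee_rot: [-36.8, 88.7, -44.0]
force: [-0.3, 1.1, -2.7]
width: 0.0175
5.0 [ 0.44908998 -0.30835542  0.0251535 ] zyaw -7.167196935217818 xaxis [ 0.016 -0.015 -1.   ] F [-0.27  1.1  -2.68] w 0.01752587744125775 q6 53.88051215857099 q1 -43.293216920194375
time: 5.7
ee_pos: [0.449, -0.3084, 0.0775]
ee_rot: [-37.6, 88.7, -44.8]
force: [0.2, 0.1, -3.4]
width: 0.0172
5.7 [ 0.44897897 -0.30842517  0.07750648] zyaw -7.1648029830258535 xaxis [ 0.016 -0.016 -1.   ] F [ 0.2   0.07 -3.42] w 0.017208595053747444 q6 53.875089180310155 q1 -43.29662057979685
```

```bash
python3 -m crank '[[[3,6,0],-0.008],[[6.5,12.5,0],-0.008],[[13.2,25,0],0],[[13.2,25,0],0],[[13.2,25,0],0],[[13.2,25,0],0],[[13.2,25,0],0],[[13.2,25,0],0],[[13.2,25,0],0],[[13.2,25,0],0],[[13.2,25,0],0],[[13.2,25,0],0],[[13.2,25,0],0],[[6.5,12.5,0],0],[[3,6,0],0],[[0,0,0],0]]'; python3 st.py; python3 - <<'E'
from fit import *
s=avg("scene",4);t=avg("top",4);cv2.imwrite('pics/s4.png',s);cv2.imwrite('pics/t4.png',t)
cv2.imwrite("pics/g4.png",np.vstack([crop(s,310,195,100,45,8),crop(t,240,130,100,30,8)]))
E
```

```text
time: 7.3
ee_pos: [0.614, 0.0237, 0.0684]
ee_rot: [-67.9, 89.3, -76.4]
force: [0.1, -0.7, -2.6]
width: 0.0174
7.3 [0.6140394  0.02374886 0.06835352] zyaw -8.515560672908075 xaxis [ 0.003 -0.011 -1.   ] F [ 0.12 -0.71 -2.59] w 0.01744537453265161 q6 93.22487131558803 q1 -5.290853016579917
```

View pics/g4.png

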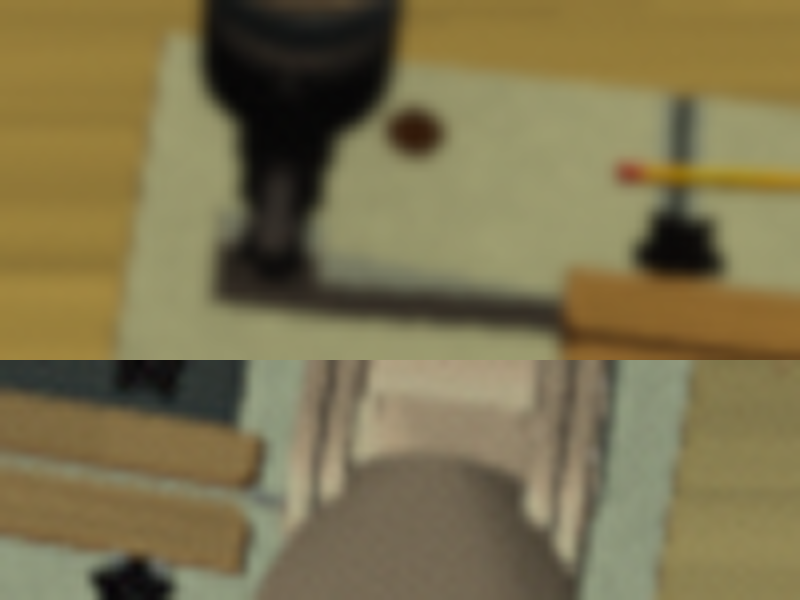

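```bash
python3 - <<'E'
from fit import *
def tojig(p,o,yaw=-8.1):
    c,s=np.cos(np.radians(yaw)),np.sin(np.radians(yaw)); d=p[:2]-np.array(o); return (np.array([c*d[0]+s*d[1],-s*d[0]+c*d[1]])*1000).round(1)
u=nat([[250,132],[275,138]],[240,130],8)
for q in back('top',u,.069): print('top',tojig(q,[.639,.1468]))
E
python3 -m crank '[[[-0.7,-6,0],0.003],[[0.9,-8,0],0.003],[[0,0,0],0]]'; python3 st.py
python3 - <<'E'
from h import *
t=avg("top",5);s=avg("scene",3);cv2.imwrite('pics/t5.png',t);cv2.imwrite('pics/s5.png',s)
cv2.imwrite("pics/g5.png",np.vstack([crop(t,240,133,50,25,16),crop(s,360,215,50,18,16)]))
E
```

```text
top [-4.9 -8.7]
top [ -5.8 -20. ]
time: 8.0
ee_pos: [0.6142, 0.0064, 0.0694]
ee_rot: [-61.5, 89.3, -69.8]
force: [0.1, -0.4, -3.7]
width: 0.0175
8.0 [0.61420925 0.00640732 0.0693565 ] zyaw -8.294754829438931 xaxis [ 0.004 -0.012 -1.   ] F [ 0.07 -0.37 -3.65] w 0.01754984391546629 q6 91.3870654564714 q1 -6.9077503087613445
```

View pics/g5.png

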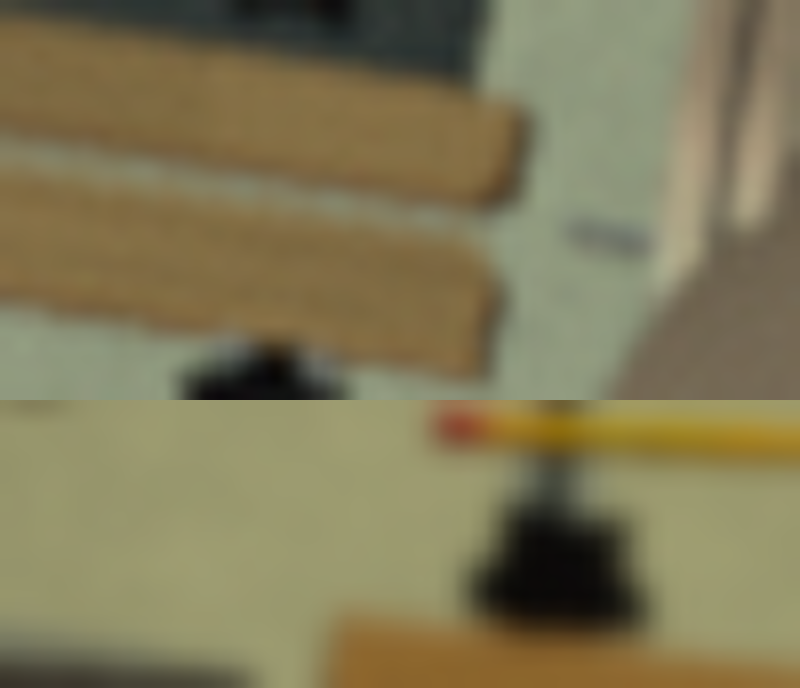

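```bash
python3 - <<'E'
from fit import *
def tojig(p,o,yaw=-8.1):
    c,s=np.cos(np.radians(yaw)),np.sin(np.radians(yaw)); d=p[:2]-np.array(o); return (np.array([c*d[0]+s*d[1],-s*d[0]+c*d[1]])*1000).round(1)
o=[.639,.1468]
for P,z in(([568,229],.070),([640,241],.070),([300,190],.018),([430,208],.018),([100,178],.046),([300,205],.046),([440,228],.046),([525,100],.048),([490,375],.046),([500,285],.046)):
    print(P,z,tojig(back('top',nat([P],[240,133],16),z)[0],o))
E
```

```text
[568, 229] 0.07 [ -5.4 -23.9]
[640, 241] 0.07 [ -5.4 -39.9]
[300, 190] 0.018 [ 0.  43.7]
[430, 208] 0.018 [ 0.8 13.9]
[100, 178] 0.046 [-7.9 83.9]
[300, 205] 0.046 [-6.7 38.8]
[440, 228] 0.046 [-6.8  7.1]
[525, 100] 0.048 [24.2 -6.9]
[490, 375] 0.046 [-37.3  -9.5]
[500, 285] 0.046 [-17.2  -8.2]
```

```bash
python3 -m crank '[[[0.6,0,-3],0.003],[[0.6,0,-6],0],[[0,0,-6],0],[[0,0,-4],0],[[0,0,-2],0],[[0,0,0],0]]'; python3 st.py; python3 -m crank '[[[0,0,-1],0]]'|grep -E 'pos|force'; python3 -m crank '[[[0,0,-1],0]]'|grep -E 'pos|force'
```

```text
time: 9.0
ee_pos: [0.6149, 0.0085, 0.0456]
ee_rot: [-67.6, 89.3, -75.6]
force: [-0.6, -0.2, -2.7]
width: 0.0171
9.0 [0.61493593 0.00852967 0.04560253] zyaw -7.99146260032262 xaxis [ 0.003 -0.011 -1.   ] F [-0.56 -0.18 -2.72] w 0.017076396006483464 q6 91.27867107367062 q1 -6.712852544321713
ee_pos: [0.615, 0.0085, 0.0446]
force: [0.6, -0.1, -3.3]
ee_pos: [0.6151, 0.0085, 0.0436]
force: [0.2, 0.7, -2.2]
```

```bash
for i in 1; do python3 -m crank '[[[0,0,-0.5],0]]'|grep -E 'pos|force';python3 -m crank '[[[0,0,-0.5],0]]'|grep -E 'pos|force';python3 -m crank '[[[0,0,-0.5],0]]'|grep -E 'pos|force'; done
```

```text
ee_pos: [0.6151, 0.0085, 0.0432]
force: [0.5, 0.5, -3.2]
ee_pos: [0.6152, 0.0084, 0.0428]
force: [-1.0, -1.3, 0.8]
ee_pos: [0.6153, 0.0083, 0.0428]
force: [-2.5, 0.1, 4.8]
```

```bash
python3 -m crank '[[[0.3,2,0.1],0]]'|grep -E 'pos|force';python3 -m crank '[[[0.5,3.5,0],0]]'|grep -E 'pos|force';python3 -m crank '[[[0.5,3.5,0],0]]'|grep -E 'pos|force';python3 -m crank '[[[0.5,3.5,0],0]]'|grep -E 'pos|force';python3 -m crank '[[[0.3,2.5,0],0]]'|grep -E 'pos|force';python3 st.py
```

```text
ee_pos: [0.6157, 0.0102, 0.0431]
force: [-0.3, -0.7, -2.4]
ee_pos: [0.6163, 0.0138, 0.0431]
force: [0.5, 1.1, -1.6]
ee_pos: [0.6168, 0.0176, 0.043]
force: [0.0, 0.4, -2.4]
ee_pos: [0.6173, 0.0215, 0.0429]
force: [-1.1, -0.3, -3.3]
ee_pos: [0.6178, 0.0245, 0.0429]
force: [-1.6, -0.5, -0.9]
10.0 [0.61776747 0.02445559 0.04292641] zyaw -8.018683725405884 xaxis [ 0.005 -0.011 -1.   ] F [-1.59 -0.54 -0.9 ] w 0.017221872606573853 q6 92.82609548568368 q1 -5.192705822741294
```

```bash
python3 -m crank '[[[0.3,2.5,0],0]]'|grep -E 'pos|force';python3 -m crank '[[[0.3,2.5,0],0]]'|grep -E 'pos|force';python3 -m crank '[[[0.3,2,0],0]]'|grep -E 'pos|force'
```

```text
ee_pos: [0.6182, 0.0272, 0.0429]
force: [-0.7, -0.6, -1.8]
ee_pos: [0.6185, 0.03, 0.043]
force: [0.9, -0.8, -0.9]
ee_pos: [0.6188, 0.0323, 0.0429]
force: [0.6, -1.1, -2.4]
```

```bash
python3 -m crank '[[[0.3,2,0],0]]'|grep -E 'pos|force';python3 -m crank '[[[0.3,2,0],0]]'|grep -E 'pos|force';python3 -m crank '[[[0.3,2,0],0]]'|grep -E 'pos|force'; python3 st.py
```

```text
ee_pos: [0.6192, 0.0345, 0.0429]
force: [0.4, -0.9, -1.9]
ee_pos: [0.6195, 0.0366, 0.0429]
force: [-0.4, -0.7, -1.9]
ee_pos: [0.6198, 0.0388, 0.0429]
force: [1.4, 0.1, -1.9]
10.6 [0.61979841 0.03875468 0.04294689] zyaw -8.002459367641903 xaxis [ 0.005 -0.012 -1.   ] F [ 1.35  0.06 -1.95] w 0.017667955156130663 q6 94.16573035478494 q1 -3.836918069024599
```

Thin leaf is in with no bearing force. I feel sideways gently to centre it, which also gives the play.

```bash
c(){ :; }; python3 -m crank '[[[0.7,-0.1,0],0]]'|grep -E 'pos|force';python3 -m crank '[[[0.7,-0.1,0],0]]'|grep -E 'pos|force';python3 -m crank '[[[0.7,-0.1,0],0]]'|grep -E 'pos|force'
```

```text
ee_pos: [0.6204, 0.039, 0.0429]
force: [-0.8, 1.0, -1.5]
ee_pos: [0.621, 0.039, 0.0429]
force: [-1.7, -0.1, -1.1]
ee_pos: [0.6216, 0.0389, 0.0429]
force: [-1.3, 0.2, -1.6]
```

```bash
python3 -m crank '[[[0.6,-0.1,0],0]]'|grep -E 'pos|force';python3 -m crank '[[[0.6,-0.1,0],0]]'|grep -E 'pos|force'
```

```text
ee_pos: [0.6222, 0.0388, 0.0429]
force: [-0.4, 0.0, -0.4]
ee_pos: [0.6226, 0.0388, 0.0429]
force: [-3.0, 1.2, -0.2]
```

```bash
python3 -m crank '[[[0.4,0,0],0]]'|grep -E 'pos|force';python3 -m crank '[[[0,0,0],0]]'|grep -E 'pos|force'
```

```text
ee_pos: [0.6226, 0.0388, 0.0428]
force: [-3.4, 0.3, 0.9]
ee_pos: [0.6225, 0.0388, 0.0429]
force: [-2.0, -0.3, -0.5]
```

```bash
python3 -m crank '[[[-1,0,0],0],[[-1,0,0],0],[[-1,0,0],0]]'|grep -E 'pos|force';python3 -m crank '[[[-0.7,0,0],0]]'|grep -E 'pos|force';python3 -m crank '[[[-0.7,0,0],0]]'|grep -E 'pos|force'
```

```text
ee_pos: [0.6205, 0.0386, 0.0429]
force: [0.6, -0.0, -2.6]
ee_pos: [0.6199, 0.0385, 0.0429]
force: [0.4, -0.4, -1.8]
ee_pos: [0.6193, 0.0385, 0.043]
force: [0.5, -0.3, -1.9]
```

```bash
python3 -m crank '[[[-0.6,0,0],0]]'|grep -E 'pos|force';python3 -m crank '[[[-0.5,0,0],0]]'|grep -E 'pos|force'; python3 -m crank '[[[-0.5,0,0],0]]'|grep -E 'pos|force'
```

```text
ee_pos: [0.6186, 0.0384, 0.0429]
force: [0.5, -0.0, -2.3]
ee_pos: [0.6181, 0.0384, 0.0429]
force: [0.5, -0.6, -2.2]
ee_pos: [0.6176, 0.0384, 0.0429]
force: [0.8, 1.0, -2.7]
```

```bash
python3 -m crank '[[[-0.5,0,0],0]]'|grep -E 'pos|force';python3 -m crank '[[[-0.5,0,0],0]]'|grep -E 'pos|force'; python3 -m crank '[[[-0.4,0,0],0]]'|grep -E 'pos|force'
```

```text
ee_pos: [0.6172, 0.0384, 0.043]
force: [1.4, 0.3, -3.5]
ee_pos: [0.617, 0.0385, 0.043]
force: [2.5, 1.1, -1.7]
ee_pos: [0.6168, 0.0385, 0.0431]
force: [2.2, 0.8, -3.5]
```

```bash
python3 -m crank '[[[1,0,0],0],[[1,0,0],0],[[0.8,0,0],0],[[0,0,0],0]]'|grep -E 'pos|force';python3 -m crank '[[[0.3,2,0],0]]'|grep -E 'pos|force';python3 -m crank '[[[0.3,2,0],0]]'|grep -E 'pos|force';python3 -m crank '[[[0.3,2,0],0]]'|grep -E 'pos|force';python3 -m crank '[[[0.3,2,0],0]]'|grep -E 'pos|force'
```

```text
ee_pos: [0.619, 0.0384, 0.0429]
force: [0.7, -0.2, -2.1]
ee_pos: [0.6193, 0.0402, 0.0429]
force: [0.4, -0.4, -2.4]
ee_pos: [0.6196, 0.0423, 0.0429]
force: [-1.0, -0.4, -2.1]
ee_pos: [0.6198, 0.0444, 0.0429]
force: [0.1, -1.4, -3.4]
ee_pos: [0.6201, 0.0466, 0.0429]
force: [-0.1, 0.2, -1.6]
```

```bash
python3 -m crank '[[[0.3,2,0],0]]'|grep -E 'pos|force';python3 -m crank '[[[0.3,2,0],0]]'|grep -E 'pos|force';python3 -m crank '[[[0.3,2,0],0]]'|grep -E 'pos|force';python3 st.py
```

```text
ee_pos: [0.6205, 0.0489, 0.043]
force: [0.6, 0.2, -2.0]
ee_pos: [0.6209, 0.051, 0.043]
force: [0.3, -1.5, -2.5]
ee_pos: [0.6213, 0.0532, 0.043]
force: [0.8, -0.8, -1.8]
13.5 [0.62125534 0.05323031 0.04296689] zyaw -8.021713572078061 xaxis [ 0.005 -0.012 -1.   ] F [ 0.77 -0.8  -1.8 ] w 0.016931514270223238 q6 95.54269238880843 q1 -2.479280619721292
```

```bash
python3 -m crank '[[[0.6,2,0],0]]'|grep -E 'pos|force';python3 -m crank '[[[0.5,2,0],0]]'|grep -E 'pos|force';python3 -m crank '[[[0.3,2,0],0]]'|grep -E 'pos|force';python3 -m crank '[[[0.2,1.5,0],0]]'|grep -E 'pos|force'
```

```text
ee_pos: [0.6219, 0.0554, 0.0429]
force: [0.2, -0.0, -2.3]
ee_pos: [0.6224, 0.0577, 0.0429]
force: [0.3, -0.6, -0.9]
ee_pos: [0.6227, 0.0599, 0.0429]
force: [-0.9, -0.8, -2.4]
ee_pos: [0.6229, 0.0616, 0.0429]
force: [-0.5, 0.5, -1.4]
```

```bash
python3 -m crank '[[[0.2,1,0],0]]'|grep -E 'pos|force';python3 -m crank '[[[0.15,1,0],0]]'|grep -E 'pos|force';python3 -m crank '[[[0.15,1,0],0]]'|grep -E 'pos|force'
```

```text
ee_pos: [0.6231, 0.0628, 0.0429]
force: [-0.2, 0.1, -2.3]
ee_pos: [0.6233, 0.0639, 0.0429]
force: [-1.0, -0.3, -2.3]
ee_pos: [0.6234, 0.0649, 0.0429]
force: [0.4, -0.8, -1.8]
```

```bash
python3 -m crank '[[[0.1,0.7,0],0]]'|grep -E 'pos|force';python3 -m crank '[[[0.1,0.7,0],0]]'|grep -E 'pos|force';python3 -m crank '[[[0.1,0.7,0],0]]'|grep -E 'pos|force'
```

```text
ee_pos: [0.6235, 0.0657, 0.0429]
force: [-0.1, -0.4, -2.0]
ee_pos: [0.6237, 0.0664, 0.0429]
force: [-0.2, -0.3, -0.8]
ee_pos: [0.6237, 0.0672, 0.0429]
force: [-0.1, -1.2, -1.4]
```

```bash
python3 -m crank '[[[0.1,0.7,0],0]]'|grep -E 'pos|force';python3 -m crank '[[[0.1,0.7,0],0]]'|grep -E 'pos|force'
```

```text
ee_pos: [0.6238, 0.0679, 0.0429]
force: [0.7, -1.2, -1.4]
ee_pos: [0.624, 0.0686, 0.0429]
force: [0.0, -1.9, -1.8]
```

```bash
python3 -m crank '[[[0.1,0.5,0],0]]'|grep -E 'pos|force';python3 -m crank '[[[0.1,0.5,0],0]]'|grep -E 'pos|force'
```

```text
ee_pos: [0.6241, 0.0687, 0.043]
force: [-1.0, -4.4, -1.0]
ee_pos: [0.6241, 0.0688, 0.043]
force: [-0.6, -4.4, -0.7]
```

```bash
python3 -m crank '[[[0.1,0.5,0],0]]'|grep -E 'pos|force'; python3 st.py
```

```text
ee_pos: [0.6242, 0.0688, 0.043]
force: [-2.7, -5.8, -0.4]
15.0 [0.62417143 0.06877578 0.04302455] zyaw -8.06701398808808 xaxis [ 0.004 -0.015 -1.   ] F [-2.73 -5.83 -0.35] w 0.017106090220494058 q6 97.1115948321334 q1 -0.9560329187022947
```

The 9 mm leaf binds, with a hard stop at −5.8 N. I relax, release and withdraw straight up.

```bash
python3 -m crank '[[[0,0,0],0],[[0,0,0],0]]'|grep -E 'pos|force'; python3 -m crank '[[[0,0,0],0],[[0,0,0],0],[[0,0,0],0],[[0,0,0],0],[[0,0,0],0]]' 45; python3 -m crank '[[[0,0,4],0],[[0,0,8],0],[[0,0,15],0],[[0,0,20],0],[[0,0,30],0],[[0,0,40],0],[[-40,0,30],0],[[-45,0,20],0],[[-45,0,10],0],[[-20,0,0],0],[[0,0,0],0],[[0,0,0],0]]'; python3 - <<'E'
from h import *
t=avg("top",4);s=avg("scene",4);cv2.imwrite('pics/t6.png',t);cv2.imwrite('pics/s6.png',s)
cv2.imwrite("pics/g6.png",np.vstack([crop(t,230,125,90,32,8),crop(s,320,195,90,40,8)]))
E
```

```text
ee_pos: [0.6241, 0.0687, 0.043]
force: [-0.8, -2.6, -2.3]
time: 15.7
ee_pos: [0.6249, 0.0705, 0.0438]
ee_rot: [-52.6, 89.2, -60.6]
force: [-0.1, -0.6, -0.4]
width: 0.0384
time: 16.9
ee_pos: [0.4705, 0.0705, 0.2331]
ee_rot: [-31.2, 89.0, -39.3]
force: [-0.2, -0.5, -0.5]
width: 0.0384
```

View pics/g6.png

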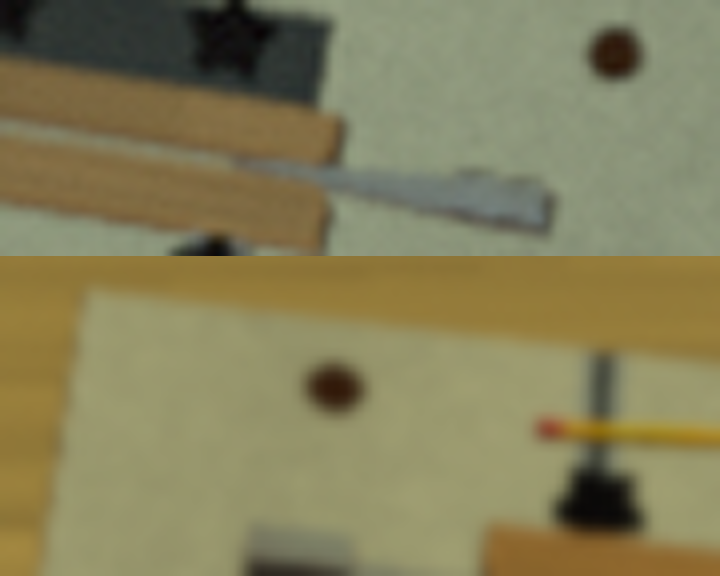

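```bash
python3 - <<'E'
from fit import *
def tojig(p,o,yaw=-8.1):
    c,s=np.cos(np.radians(yaw)),np.sin(np.radians(yaw)); d=p[:2]-np.array(o); return (np.array([c*d[0]+s*d[1],-s*d[0]+c*d[1]])*1000).round(1)
for nm,P,z in(('tip',[230,158],.044),('fence end',[343,118],.048),('guide end',[329,205],.046),('block rear near',[548,233],.064),('block rear far',[555,186],.064)):
    print(nm,tojig(back('top',nat([P],[230,125],8),z)[0],[.639,.1468]))
E
```

```text
tip [-2.8 39.6]
fence end [22.4 -7.6]
guide end [-16.7  -7.8]
block rear near [ -15.3 -107.1]
block rear far [   5.7 -106.7]
```

```bash
python3 -c "
from bench import bot
print(bot.finish_job())"
```

```text
the job is handed in; nothing more can be done
None
```

The gauge is standing released on the board with its thin end in the gap. The 3 and 6 mm leaves are in, and the front of the 9 mm leaf binds at the rails' eased ends. The gap is therefore between 6 and 9 mm. I make it about 8.3 mm, from roughly 5.4 mm of sideways play on the 3 mm leaf.

- **Forces:** the wrist readings between steps stayed below about 6 N along the gap and about 3.5 N sideways. I have no direct reading of the rail contact forces.
- **Position:** the last pictures put the tip about 39–41 mm into the gap, inside the 34–43 mm target. They show the gauge upright and aligned with the rails. The arm was well clear when I handed in.
- **Disagreements:** the two cameras differed by about 2 mm on where the jig is, so I centred the gauge by feel. The tool also picked up a tilt of about 1.7° coming down, later about 0.7°.
- **Not checked:** I did not measure whether the guide or the other things on the bench moved. I saw no shift in the last pictures, which show only part of the bench.

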